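# Click the cutter head onto the circle cutter and fit its wheel pillar

## Robot

A 6-joint arm with a two-finger parallel gripper is mounted at the origin on the work surface. World frame = base frame: x ahead of the robot, y to its left, z up, the work surface at z = 0. Lengths are in mm, angles in rad, forces in N, time in s.
With the tool pointing down it reaches from about 350 to 875 mm from the base axis. Payload 4.2 kg.
Tool frame: the origin (TCP) lies midway between the tips of the shut fingers; the grasp point (between the pads) lies 19 mm behind it; z points along the fingers, y is the line along which they close (so a half turn about z gives the same grasp; the last joint's range is limited). The gripper opens to 85 mm and grips with 20 to 120 N. Pads are 22 mm wide; open, the fingers measure 114 mm over their backs; the gripper's body (76 mm by 85 mm) begins 54 mm behind the grasp point. The pads swing forward as they close: fully open they stand 13 mm farther back than shut.
Start: joints at [1.38, 0.385, 0.008, 0, -1.194, -0.259], TCP at [271.707, 562.827, 231.312] pointing down, gripper open.
Joint ranges: [-3.14, 3.14], [-1.21, 2.06], [-1.07, 1.41], [-3.16, 2.05], [-2.99, -0.16], [-3.1, 3.1]. Speed limits (rad/s): [2.79, 2.79, 3.14, 3.14, 3.14, 3.14].

## Interface

Orientations are given as a unit quaternion [w, x, y, z].
In Python, from rig import arm, fingers, solver, monitor, eyes, workorder, spotter gives the robot as it stands. Calls block until the motion is done:
- arm.movep(position, orientation): joint-space move of the TCP to a pose.
- arm.servo_line(position, v=150, rotation=None): straight line of the TCP; rotation=None keeps the orientation; v is the mean speed in mm/s.
- arm.goto_joints(angles): joint-space move.
- fingers.open_gripper() and fingers.gripper_close(): open the fingers fully, or close them until they stop; the grip force is fixed at half the most.
- arm.pause(seconds).
- solver.ik(position, orientation): joint angles nearest the present ones, or None.
- monitor.read_state(): the state.
- eyes.camera(name): name is "side" or "top"; returns the picture (400x640x3 uint8, red, green, blue); there is no depth.
- eyes.calibration(name): a dict with "fx", "fy", "cx", "cy" (pixels), "dist" ([k1, k2, p1, p2, k3] as OpenCV has them; the pictures are not rectified), "world_to_cam" (4x4, takes a point from world to camera coordinates). Camera axes: x right, y down, z forward; pixel columns grow to the right and rows downward; lengths in mm; the calibration is good to about 2 mm. A picture is of the moment at which its call begins. calibration takes no time and is no camera call.
A pose or a line that the arm cannot do raises arm.Unreachable and nothing moves.
- workorder.hand_in(): hands the job in; it is judged then, once.
Trained networks look in the newest picture that a camera, given by its name, has taken for a name from the list of things; names that differ only in an ending like _2 or _b are one class to them, and where a whole thing is asked for, a point or a joint stands for the part that bears it (a point fixed in the world has none). Each returns a list of dicts, best first, with "p" (0 to 1); they miss things now and then, are a little off and sometimes report something else, mostly with a low value. They report only what shows in the picture. A call takes as long as a camera call. They do not tell look-alikes from the thing itself.
- spotter.regions_of(thing, camera): "mask" (400x640 bool, what is visible of it) and "box" ([left, top, width, height] in pixels, round what is visible of it).
The state is a dict: "t": time; "qpos": joint angles; "joint_velocities": joint speeds; "effort": joint torques, N m; "eef_pos": TCP position; "orientation": TCP orientation; "contact_force": force on the tool from outside, world axes, zero at the start; "ft_torque": the same for the moment, N m; "grip_width": finger opening in mm; "grip_force": force on a finger pad.
Only numpy, scipy, OpenCV 4.12 (cv2) and the standard library are available. Lean on these libraries where they do the work, as an engineer would, in place of code of your own. Each camera call takes 0.05 s, during which the arm holds its last target. There are 200 camera calls.

## Task

Get the circle cutter ready to score: slide the cutter head onto the free end of the radius bar until its window clicks over the sprung ball in the bar, no further, so that the head sits down on the bar held by the ball. Then take the wheel pillar out of the rack and drop it down through the slot in the head's lug until its collar sits flat on the head, and let go. Leave the other things on the bench where they are.

Things in the scene. Friction and masses are not known exactly. Their poses are not given: they have to be found in the camera images.
- cutter: circle cutter, fixed: rubber suction foot 124 mm across and swivel block 60 x 50 with a black knob (108 tall over all) on a glass sheet 6 thick (x -270 to 90, y +-85). A level square steel radius bar, 20 x 20, runs from the block (x = -30) along -x to its free end (x = -250), axis 70 above the table; greased. Origin on the table under the foot's centre, z up
- bar_tip (a point): end of the bar, on its axis (x points along the bar to the block, z up). The last 12 mm taper to 11 mm round. A sprung steel ball, 14 mm across, stands 4.5 mm proud of the bar's top in a slot, wherever the wanted radius has put it: 62 to 118 mm from this end. Its place is not among the readings: feel for it, or look
- bar_root (a point): where the bar's axis enters the swivel block, 220 mm from bar_tip. The ball on the bar yields straight down, 5 N to start it and 14 N to press it flush. A sleeve mouth riding over it meets 4 to 12 N along the bar; while it is under the sleeve's roof it lifts the sleeve with 6 to 14 N, and most of that goes at the click
- head: cutter head, loose, plain aluminium, 0.2 to 0.4 kg, lying on its underside: square sleeve 124 long (x), 36 wide (y), 35.5 tall (z), origin at the centre of its underside. Bore along x, 22 wide, 22.5 high, axis 17.25 above the underside; at each mouth it flares over the last 8 mm (roof 4.6, sides 3.5, floor 3). A brass thumbscrew sticks out 23 from the +y side at x = -31
- head_window (a point): bore axis at the head's middle, under the window: an opening in the roof (7 thick) 16 mm long and as wide as the bore. The ball springs up into it and the head then sinks 1 to 2 mm to rest on the bar's top; with the ball under the roof before or after it, the head rides high. Axes as the head's
- head_mouth_a (a point): bore axis at the head's +x mouth, 62 mm from the window's middle. Either mouth may go on the bar first
- head_mouth_b (a point): bore axis at the head's -x mouth, 62 mm from the window's middle
- head_grip (a point): on the bore axis at x = 22: a good place to grip. The bare parallel sides, 36 mm across, are free from x = -10 to 52
- head_slot (a point): centre of the pillar slot's top edge, on the head's top face (x = -31, y = -26.5, 35.5 above the underside); slot 25 (x) by 17 (y), sharp-edged, straight through and open below, in a lug on the head's -y side (x -48 to -13, y -18 to -40, full height)
- pillar: wheel pillar, loose, 0.1 to 0.2 kg, standing in the rack's slot, wheel down on the table; 122 tall, origin under the wheel, z up. From below: stem 10 x 8 up to 42; square-edged steel shank 22 (x) by 14 (y) from 42 to 77; collar 34 x 23 from 77 to 82; black grip 30 (x) by 14 (y) from 82 to 122. Fits the head's slot either way round, its x along the head's x
- pillar_collar (a point): on the pillar's axis at the underside of the collar (77 above the wheel)
- pillar_grip (a point): on the pillar's axis, in the middle of the grip (104 above the wheel)
- rack: wooden rack block, fixed, 100 (x) x 60 x 60 tall, origin under its centre. The pillar stands at x = -20 in a loose slot 26 x 18 through the block; at x = 30 two pencil cutters stand up to 118 mm above the table (part of the rack)
- pot_a: bystander: lidded clear pot of glass chips, 69 mm across, 42 tall
- pot_b: bystander: lidded clear pot of glass chips, 69 mm across, 42 tall
- disc: bystander: cut glass disc lying flat, 92 mm across, 5 thick
- bowl: bystander: small glass bowl, 96 mm across, 45 tall
- oil: bystander: bottle of cutting oil, 52 mm across, 130 tall
- square: bystander: wooden set square lying flat, 335 x 160, up to 12 thick
- pliers: bystander: running pliers with red handles lying flat, about 170 long
There are look-alikes about, which are no part of the job. What is shaped like the head but red or turquoise is not meant.

How it is judged:
By the outcome, as a careful person would: the job done as asked, in the order asked, and still so for the second after the job is handed in, with the robot touching nothing.
It also fails if it takes over 72 s, if anything falls off the work surface, if the arm or the gripper's body presses on something with over 40 N, if the wrist force passes 120 N, or if a joint passes its speed limit or range.

## Working session

There is one attempt and no reset: what is moved stays moved. The work goes in short steps, each a Python script; the robot and the scene stay as the last script left them, time stands still between calls to the robot, and variables do not carry over. Pictures are saved under pics/ and viewed, at most 10 in all, crops included, and the job is handed in when it is done.

```bash
mkdir -p pics; ls; python3 - <<'E'
from rig import *
import cv2,numpy as np
for n in("top","side"):
    im=eyes.camera(n); cv2.imwrite(f"pics/{n}0.png",im[:,:,::-1])
    c=eyes.calibration(n); print(n,{k:np.round(v,3).tolist() for k,v in c.items()})
    for th in("head","pillar","rack","cutter"):
        for d in spotter.regions_of(th,n): print(n,th,round(d["p"],2),d["box"])
print(monitor.read_state()["t"])
E
```

```text
pics
top {'fx': 379.163, 'fy': 379.163, 'cx': 317.88, 'cy': 203.117, 'dist': [0.021, 0.0, 0.0, 0.0, 0.0], 'world_to_cam': [[0.001, -1.0, -0.002, 12.28], [-0.997, -0.001, -0.075, 511.677], [0.075, 0.002, -0.997, 1157.92], [0.0, 0.0, 0.0, 1.0]]}
top head 0.81 [182.3, 272.7, 46.9, 32.2]
top head 0.63 [170.4, 183.7, 42.8, 29.2]
top head 0.6 [157.0, 225.8, 41.7, 35.9]
top pillar 0.59 [231.3, 106.4, 17.2, 24.8]
top pillar 0.51 [437.6, 204.9, 12.9, 16.1]
top rack 0.71 [428.0, 189.5, 35.1, 37.2]
top cutter 0.98 [246.1, 159.5, 115.9, 59.7]
side {'fx': 512.677, 'fy': 512.677, 'cx': 316.183, 'cy': 190.991, 'dist': [0.032, 0.0, 0.0, 0.0, 0.0], 'world_to_cam': [[0.816, -0.578, -0.002, -421.173], [-0.317, -0.444, -0.838, 219.368], [0.484, 0.684, -0.546, 1245.221], [0.0, 0.0, 0.0, 1.0]]}
side head 0.97 [193.3, 143.8, 34.4, 18.1]
side head 0.73 [172.6, 165.5, 29.5, 30.5]
side head 0.58 [242.7, 138.2, 26.5, 21.6]
side pillar 0.86 [386.8, 242.0, 15.1, 27.4]
side rack 0.81 [376.6, 242.9, 48.4, 53.1]
side cutter 0.97 [271.5, 155.6, 107.5, 82.8]
side cutter 0.71 [239.8, 135.0, 26.5, 27.8]
0.5
```

View pics/top0.png

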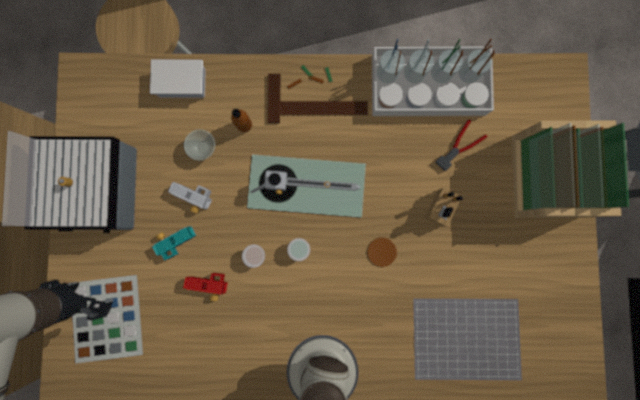

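View pics/side0.png

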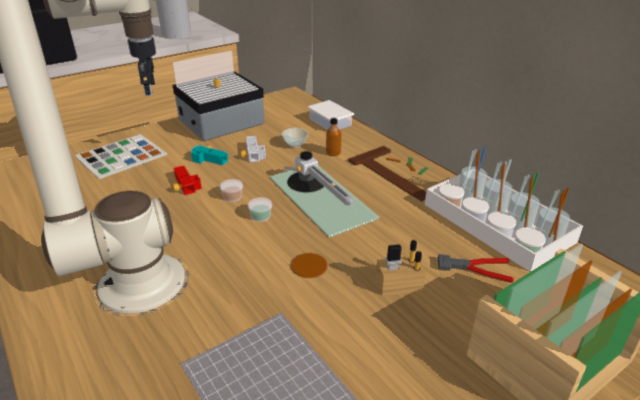

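```bash
python3 - <<'E'
import cv2,numpy as np
t=cv2.imread("pics/top0.png");s=cv2.imread("pics/side0.png")
def c(im,x,y,w,h,k): return cv2.resize(im[y:y+h,x:x+w],(w*k,h*k),interpolation=cv2.INTER_CUBIC)
A=np.hstack([c(t,160,172,60,45,6),c(t,425,185,45,45,6)[:, :270]])
A=np.hstack([A,np.zeros((270,800-A.shape[1],3),np.uint8)])
B=c(t,250,165,120,45,6)[:, :720]; B=np.hstack([B,np.zeros((270,80,3),np.uint8)])
cv2.imwrite("pics/m1.png",np.vstack([A,B]))
A=np.hstack([c(s,235,130,40,40,7),c(s,375,235,60,40,7)]);A=np.hstack([A,np.zeros((280,800-A.shape[1],3),np.uint8)])
B=c(s,275,145,114,45,7)[:, :798];B=np.hstack([B,np.zeros((315,2,3),np.uint8)])
cv2.imwrite("pics/m2.png",np.vstack([A,B]))
E
```

```text
(no output)
```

View pics/m1.png

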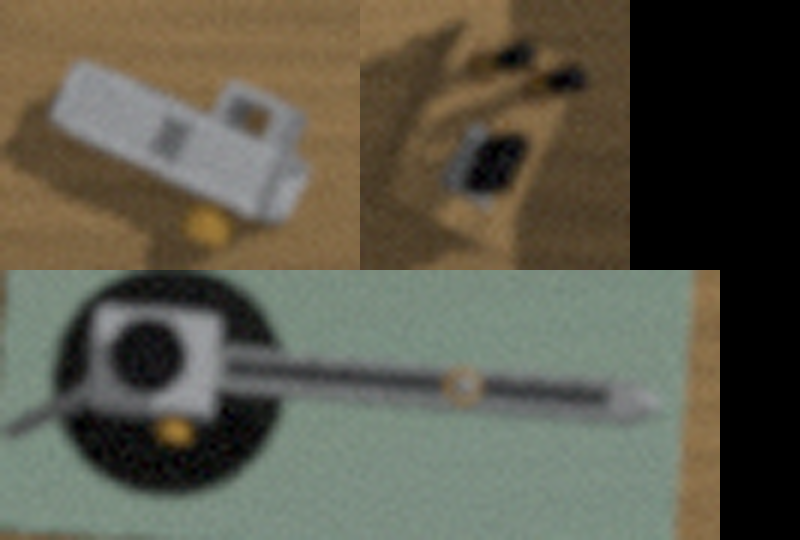

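View pics/m2.png

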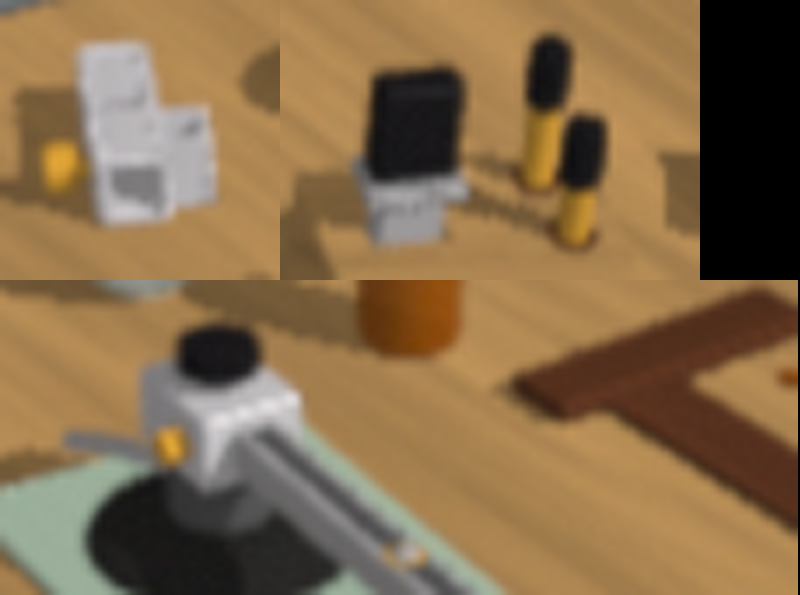

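```bash
cat > h.py <<'E'
from rig import *
import cv2,numpy as np
from scipy.optimize import least_squares
from scipy.spatial.transform import Rotation as R
C={n:eyes.calibration(n) for n in("top","side")}
def proj(n,P):
    c=C[n];M=np.array(c["world_to_cam"]);K=np.array([[c["fx"],0,c["cx"]],[0,c["fy"],c["cy"]],[0,0,1]])
    return cv2.projectPoints(np.atleast_2d(P).astype(float),cv2.Rodrigues(M[:3,:3])[0],M[:3,3],K,np.array(c["dist"]))[0][:,0]
def fit(obs,g,nz=0):
    """obs: (cam,u,v,local xyz); fits x,y,yaw"""
    def w(p):
        c,s=np.cos(p[2]),np.sin(p[2]);return [[p[0]+c*x-s*y,p[1]+s*x+c*y,z] for _,_,_,(x,y,z) in obs]
    f=lambda p:np.concatenate([proj(o[0],P)[0]-o[1:3] for o,P in zip(obs,w(p))])
    r=least_squares(f,g,loss="soft_l1",x_scale=[100,100,1]);return r.x,r.fun.reshape(-1,2)
def down(yaw): # tool z down; tool y (closing line) at world angle yaw+90deg
    q=(R.from_euler("z",yaw)*R.from_euler("x",np.pi)).as_quat();return [q[3],q[0],q[1],q[2]]
def st(): return monitor.read_state()
def F(): return np.round(st()["contact_force"],1)
E
cat > fit.py <<'E'
from h import *
def cr(n,x,y,k,u,v,P): return (n,x+(u+.5)/k-.5,y+(v+.5)/k-.5,P)
T=lambda u,v,P:cr("top",160,172,6,u,v,P); S=lambda u,v,P:cr("side",235,130,7,u,v,P)
o=[T(82,60,(62,-18,35.5)),T(50,115,(62,18,35.5)),T(170,138,(0,0,35.5)),T(247,115,(-31,-26.5,35.5)),T(258,216,(-62,18,35.5)),
S(93,160,(-62,18,35.5)),S(100,222,(-62,18,0)),S(170,217,(-62,-18,0)),S(168,152,(-62,-18,35.5)),S(80,47,(62,18,35.5)),S(148,42,(62,-18,35.5))]
p,r=fit(o,[500,400,1.6]);print("head",p,"\n",r.round(1).tolist())
T=lambda u,v,P:cr("top",250,165,6,u,v-270,P); S=lambda u,v,P:cr("side",275,145,7,u,v-280,P)
o=[T(655,403,(-250,0,70)),T(147,355,(0,0,108)),T(222,369,(-30,0,80)),("side",350,201,(-250,0,70)),S(220,350,(0,0,108)),
("top",366,163,(-270,-85,6)),("top",361,217,(-270,85,6)),("top",249,209,(90,85,6)),("top",252,156,(90,-85,6))]
for yaw in(1.5,-1.5):
    p,r=fit(o,[500,100,yaw]);print("cut",p,"\n",r.round(1).tolist())
    if yaw>0:
        c=p.copy()
        for d in range(60,120,8):
            P=[c[0]+np.cos(c[2])*(-250+d),c[1]+np.sin(c[2])*(-250+d),83];print(d,proj("top",P)[0].round(1),proj("side",P)[0].round(1))
print("ball",T(463,385,0)[1:3],S(407,553,0)[1:3])
T=lambda u,v,P:cr("top",425,185,6,u-360,v,P); S=lambda u,v,P:cr("side",375,235,7,u-280,v,P)
o=[T(515,55,(30,13,118)),T(568,80,(30,-13,118)),S(549,38,(30,13,118)),S(584,118,(30,-13,118)),
S(372,180,(-35,-7,82)),S(458,186,(-5,-7,82)),S(375,80,(-35,-7,122)),S(462,80,(-5,-7,122)),T(505,163,(-20,0,122))]
p,r=fit(o,[500,-350,-.4]);print("rack",p,r.round(1).tolist());c,s=np.cos(p[2]),np.sin(p[2]);print("pillar",p[0]-20*c,p[1]-20*s)
E
python3 fit.py
```

```text
head [536.84378046 410.90035173   1.12448838] 
 [[-0.7, -1.2], [-0.8, 0.1], [-0.0, -0.2], [0.2, 0.2], [0.8, 0.8], [-0.0, 0.2], [-0.2, 0.6], [0.5, 0.4], [0.1, 0.5], [-0.2, -0.3], [0.2, -0.4]]
cut [573.6275996  138.22152106   1.50034766] 
 [[0.8, 0.3], [0.3, 0.6], [-1.0, 0.3], [1.6, 2.4], [-0.8, -1.2], [-0.6, 0.2], [1.0, -0.2], [-1.6, -0.4], [-0.0, -0.9]]
60 [339.7 185.1] [339.5 189.3]
68 [337.  184.9] [338.  187.9]
76 [334.3 184.7] [336.4 186.6]
84 [331.6 184.5] [334.9 185.3]
92 [328.8 184.3] [333.3 184. ]
100 [326.1 184.1] [331.8 182.8]
108 [323.4 183.9] [330.3 181.5]
116 [320.7 183.7] [328.8 180.2]
cut [573.6275996  138.221521    -4.78283765] 
 [[0.8, 0.3], [0.3, 0.6], [-1.0, 0.3], [1.6, 2.4], [-0.8, -1.2], [-0.6, 0.2], [1.0, -0.2], [-1.6, -0.4], [-0.0, -0.9]]
ball (326.75, 183.75) (332.7142857142857, 183.57142857142856)
rack [ 4.99326156e+02 -3.64258671e+02 -4.64553712e-01] [[0.9, -0.2], [0.4, -0.3], [0.1, 0.5], [-1.3, -3.8], [-0.7, 0.6], [-0.4, -1.6], [0.1, 1.4], [0.6, 0.1], [-0.3, -0.5]]
pillar 481.4457241892202 -355.29819409340735
```

```bash
cat >> h.py <<'E'
HEAD=np.array([536.84,410.9,1.1245]);TIP=np.array([556.04,-111.16]);BY=1.5003
BU=np.array([np.cos(BY),np.sin(BY)]);BN=np.array([-BU[1],BU[0]])
def bar(s,n=0): return TIP+BU*s+BN*n   # s from the tip to the block, n to the left
E
python3 - <<'E'
from h import *
for k in(0,np.pi):
    g=HEAD[:2]+22*np.array([np.cos(HEAD[2]),np.sin(HEAD[2])])
    for P,y in(([*g,3],HEAD[2]),([*bar(-70),52+60],BY),([*bar(-70),52],BY),([*bar(118),52],BY),([*bar(118),180],BY),([481,-355,85],-.46),([481,-355,85],-.46+np.pi)):
        q=solver.ik(P,down(y+k));print(k,np.round(P),None if q is None else np.round(q,2))
q=st()["qpos"];a=HEAD[2]+0
E
```

```text
0 [546. 431.   3.] [ 0.9   0.71 -0.04  0.   -0.82  1.8 ]
0 [ 551. -181.  112.] None
0 [ 551. -181.   52.] None
0 [564.   7.  52.] [ 0.3   0.48 -0.36  0.   -0.73  2.77]
0 [564.   7. 180.] [ 0.3   0.32 -0.22  0.   -1.03  2.77]
0 [ 481 -355   85] [-0.37  0.48 -0.25  0.   -0.85  1.48]
0 [ 481 -355   85] [-0.37  0.48 -0.25 -0.   -0.85 -1.67]
3.141592653589793 [546. 431.   3.] [ 0.9   0.71 -0.04 -0.   -0.82 -1.35]
3.141592653589793 [ 551. -181.  112.] [-0.04  0.42 -0.26  0.   -0.89 -0.03]
3.141592653589793 [ 551. -181.   52.] [-0.04  0.5  -0.32  0.   -0.75 -0.03]
3.141592653589793 [564.   7.  52.] [ 0.3   0.48 -0.36  0.   -0.73 -0.37]
3.141592653589793 [564.   7. 180.] [ 0.3   0.32 -0.22  0.   -1.03 -0.37]
3.141592653589793 [ 481 -355   85] [-0.37  0.48 -0.25 -0.   -0.85 -1.67]
3.141592653589793 [ 481 -355   85] [-0.37  0.48 -0.25  0.   -0.85  1.48]
```

```bash
python3 - <<'E'
from h import *
g=HEAD[:2]+22*np.array([np.cos(HEAD[2]),np.sin(HEAD[2])])
q=down(HEAD[2]+np.pi)
arm.movep([*g,110],q); arm.servo_line([*g,3],v=120)
print(F(),st()["eef_pos"])
fingers.gripper_close(); s=st();print(s["grip_width"],s["grip_force"],s["eef_pos"],F())
arm.servo_line([*g,200],v=200)
arm.pause(.2);print(F(),st()["grip_width"],st()["t"])
p=bar(-80+22-62+20)
arm.movep([*p,200],down(BY+np.pi)); arm.servo_line([*p,57],v=200)
arm.pause(.2);s=st();print(F(),s["eef_pos"],s["t"])
for n in("top","side"):
    cv2.imwrite(f"pics/{n}1.png",eyes.camera(n)[:,:,::-1])
t=cv2.imread("pics/top1.png")[160:220,300:420];s=cv2.imread("pics/side1.png")[170:250,310:430]
cv2.imwrite("pics/m3.png",np.hstack([cv2.resize(np.vstack([t,t[:20]*0]),None,fx=3.3,fy=3.3,interpolation=2),cv2.resize(s,None,fx=3.3,fy=3.3,interpolation=2)]))
E
```

```text
[ 0.3  0.3 -0.3] [546.86988495 431.39117654   4.03794181]
34.867732635224236 61.56124234199524 [546.60074218 431.21931843   3.67513915] [-0.6 -0.1  1.5]
[ 0.2 -0.8 -2.9] 35.22446884852748 4.6333
[-0.1  0.8 -3.8] [ 549.92638787 -211.02218949   58.5014818 ] 7.9917
```

View pics/m3.png

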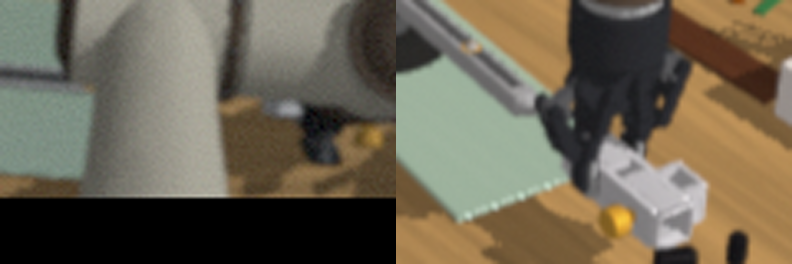

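```bash
cat >> h.py <<'E'
def sn(p): d=np.array(p[:2])-TIP; return round(float(d@BU),1),round(float(d@BN),1),round(float(p[2]),1)
def fl(): f=np.array(st()["contact_force"]); return np.round([f[:2]@BU,f[:2]@BN,f[2]],1)
def slide(s0,s1,ds,n,z,lim=25,v=40):
    for s in np.arange(s0,s1+1e-6,ds):
        arm.servo_line([*bar(s,n),z],v=v);x=st();f=fl();m=np.round(x["ft_torque"],2)
        print(round(s,1),sn(x["eef_pos"]),f,m)
        if np.abs(f).max()>lim: print("LIMIT");break
    print("t",x["t"])
E
python3 - <<'E'
from h import *
arm.servo_line([*bar(-50),55.2],v=100)
slide(-46,30,4,0,55.2,lim=15)
E
```

```text
-46.0 (-46.2, 0.0, 55.2) [-0.7  0.6 -3.9] [ 0.05 -0.01 -0.01]
-42.0 (-41.9, -0.0, 55.3) [ 0.   1.1 -3. ] [ 0.11 -0.04  0.  ]
-38.0 (-37.8, -0.0, 55.2) [ 0.4 -1.  -3.4] [0.09 0.03 0.04]
-34.0 (-33.8, -0.0, 55.2) [-0.   0.2 -3.5] [0.1  0.04 0.06]
-30.0 (-29.8, -0.0, 55.2) [ 0.4  0.  -3.1] [0.08 0.02 0.03]
-26.0 (-25.8, -0.1, 55.2) [ 0.8 -0.1 -3.4] [ 0.11 -0.   -0.04]
-22.0 (-21.8, -0.0, 55.2) [-0.2 -0.  -3.7] [ 0.06 -0.01 -0.01]
-18.0 (-17.8, -0.0, 55.2) [ 0.2  0.1 -3.7] [0.09 0.04 0.01]
-14.0 (-13.8, -0.0, 55.2) [ 0.6 -1.2 -3. ] [ 0.07 -0.02  0.01]
-10.0 (-9.8, -0.0, 55.2) [ 0.2 -0.2 -3.8] [ 0.13 -0.04  0.03]
-6.0 (-5.8, -0.0, 55.2) [ 0.4  0.2 -3.7] [ 0.1  -0.03 -0.02]
-2.0 (-1.8, -0.0, 55.2) [-0.3  0.2 -3.6] [ 0.12 -0.06  0.06]
2.0 (2.2, -0.0, 55.2) [-0.4  0.3 -3.2] [ 0.1  -0.03  0.02]
6.0 (6.2, -0.0, 55.2) [-0.6 -0.2 -3.8] [ 0.1  -0.04 -0.02]
10.0 (10.2, -0.0, 55.2) [-0.3  1.  -2.7] [ 0.14 -0.08  0.02]
14.0 (14.2, -0.0, 55.2) [ 0.9  0.1 -3.2] [ 0.1  -0.04  0.06]
18.0 (18.2, -0.0, 55.2) [ 0.  -0.5 -2.8] [ 0.08 -0.03  0.06]
22.0 (22.2, -0.0, 55.2) [-0.5 -0.3 -2.6] [ 0.1  -0.02 -0.01]
26.0 (26.2, -0.0, 55.2) [ 0.  -0.5 -4.3] [ 0.06 -0.01 -0.  ]
30.0 (30.2, -0.0, 55.2) [-0.6  0.1 -3.4] [ 0.1  -0.04 -0.04]
t 13.7417
```

```bash
python3 - <<'E'
from h import *
s=eyes.camera("side")[:,:,::-1][140:230,290:390]
cv2.imwrite("pics/m4.png",cv2.resize(s,None,fx=6,fy=6,interpolation=2))
E
```

```text
(no output)
```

View pics/m4.png

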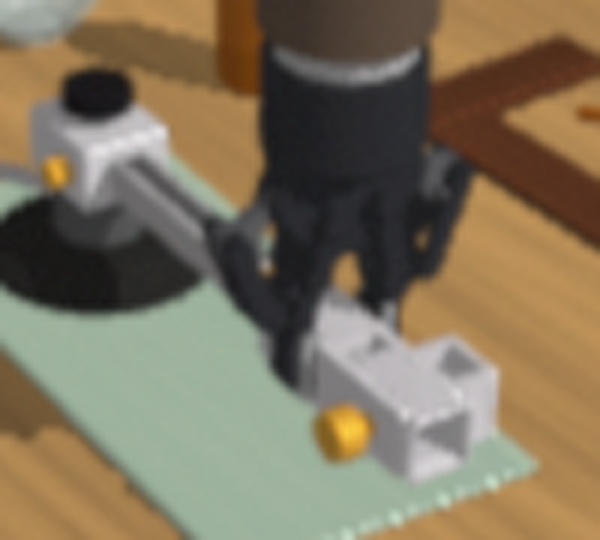

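```bash
python3 - <<'E'
from h import *
slide(34,108,2,0,56,lim=22)
E
```

```text
34.0 (34.2, -0.0, 56.1) [ 0.5  0.2 -4. ] [ 0.07 -0.05  0.04]
36.0 (36.1, 0.0, 56.0) [ 0.2  0.2 -2.6] [ 0.13 -0.06  0.02]
38.0 (38.1, -0.0, 56.0) [-0.3 -0.6 -3.1] [ 0.11 -0.02 -0.03]
40.0 (40.1, -0.0, 56.0) [ 0.4 -0.5 -3.4] [ 0.16 -0.09 -0.01]
42.0 (42.1, -0.0, 56.0) [ 0.2 -0.6 -2.9] [ 0.09 -0.14  0.03]
44.0 (44.2, -0.1, 56.0) [ 0.5  0.2 -3.2] [ 0.08 -0.04  0.06]
46.0 (46.1, -0.1, 56.0) [ 0.4 -1.2 -3. ] [ 0.12 -0.15 -0.04]
48.0 (48.2, -0.1, 56.0) [-0.5 -0.4 -4. ] [ 0.14 -0.19 -0.02]
50.0 (50.1, -0.1, 56.0) [-0.1 -0.2 -3.7] [ 0.1  -0.26  0.02]
52.0 (52.2, -0.2, 56.1) [ 0.1 -1.4 -2.8] [ 0.17 -0.23 -0.03]
54.0 (54.2, -0.1, 56.0) [ 0.2 -0.4 -2.1] [ 0.2  -0.3  -0.04]
56.0 (56.2, -0.2, 56.1) [ 1.5 -0.8 -3.6] [ 0.16 -0.41 -0.08]
58.0 (58.2, -0.2, 56.0) [ 1.  -1.  -4.2] [ 0.17 -0.44 -0.04]
60.0 (60.1, -0.2, 56.2) [-0.5 -1.9 -1.3] [ 0.06 -0.4  -0.04]
62.0 (61.8, -0.2, 56.7) [-2.5 -0.2  2.5] [-0.41 -0.17 -0.04]
64.0 (64.0, -0.3, 56.6) [-1.9 -0.   3.5] [-0.37  0.03 -0.02]
66.0 (66.5, -0.5, 56.6) [-1.2  0.2  5. ] [0.11 0.02 0.01]
68.0 (69.0, -0.7, 56.7) [0.6 0.1 5.8] [0.63 0.07 0.03]
70.0 (71.2, 
[... 458 characters left out ...]
87.1, -0.9, 56.9) [1.8 0.  6.2] [ 0.52  0.03 -0.  ]
88.0 (89.0, -0.9, 56.8) [1.6 0.5 5.8] [0.43 0.   0.06]
90.0 (91.2, -0.8, 56.8) [1.2 0.5 6.4] [0.68 0.09 0.08]
92.0 (93.2, -0.8, 56.8) [2.3 0.3 6.8] [0.6  0.03 0.02]
94.0 (95.1, -0.8, 56.8) [ 1.6 -0.1  6. ] [0.55 0.03 0.06]
96.0 (97.1, -0.8, 56.8) [1.1 0.6 5.4] [ 0.48  0.04 -0.03]
98.0 (99.1, -0.8, 56.8) [0.6 1.2 5.5] [ 0.44  0.07 -0.09]
100.0 (101.1, -0.8, 56.8) [1.6 0.8 6.3] [0.46 0.01 0.03]
102.0 (103.2, -0.9, 56.9) [2.4 0.2 5.9] [ 0.47  0.1  -0.04]
104.0 (105.2, -0.9, 56.9) [ 1.3 -0.1  5.1] [ 0.52  0.07 -0.01]
106.0 (107.1, -1.0, 56.9) [1.3 0.3 5.6] [ 0.31 -0.04  0.03]
108.0 (109.1, -0.9, 56.8) [1.1 0.5 6.3] [ 0.25 -0.04 -0.03]
t 23.2917
```

```bash
python3 - <<'E'
from h import *
for s in np.arange(109,126,1.):
    arm.servo_line([*bar(s),56],v=30);a=[];
    for i in range(3): arm.pause(.03);a.append(fl())
    f=np.mean(a,0);x=st();print(s,sn(x["eef_pos"]),f.round(1),np.round(x["ft_torque"],2))
    if f[2]<-1.5: break
print(x["t"])
E
```

```text
109.0 (109.9, -0.8, 56.8) [0.7 0.4 6.2] [ 0.18  0.06 -0.04]
110.0 (111.1, -0.8, 56.8) [1.4 0.4 5.6] [ 0.33  0.05 -0.02]
111.0 (112.2, -0.8, 56.8) [1.9 0.9 6. ] [0.56 0.05 0.  ]
112.0 (113.6, -1.0, 56.8) [2.9 0.3 5.6] [ 0.86  0.06 -0.02]
113.0 (114.4, -0.9, 56.6) [4.3 0.2 5.3] [ 1.23 -0.17 -0.  ]
114.0 (115.2, -0.9, 56.4) [ 5.5 -0.4  4.5] [ 1.57 -0.09 -0.01]
115.0 (116.4, -0.9, 56.1) [ 7.3 -0.1  3.4] [ 1.9  -0.27 -0.  ]
116.0 (117.0, -0.8, 56.0) [ 5.5 -1.9  3.3] [ 1.63 -0.45 -0.08]
117.0 (117.9, -0.8, 55.8) [ 6.4 -1.6  1.2] [ 1.62 -0.67 -0.01]
118.0 (118.4, -0.7, 55.6) [ 3.9 -4.1 -1.4] [ 1.17 -1.17 -0.06]
119.0 (118.9, -0.7, 55.5) [ 2.1 -4.8 -2.3] [ 0.48 -1.38 -0.12]
27.1417
```

```bash
python3 - <<'E'
from h import *
for s in(119.7,120.4,121.1):
    arm.servo_line([*bar(s,-.5),56],v=30);a=[]
    for i in range(3): arm.pause(.03);a.append(fl())
    f=np.mean(a,0);x=st();print(s,sn(x["eef_pos"]),f.round(1),np.round(x["ft_torque"],2))
    if f[0]<.3: break
fingers.open_gripper();x=st();print(sn(x["eef_pos"]),fl(),x["t"])
arm.servo_line([*bar(s,-.5),180],v=200)
p=[480,-355]
arm.movep([*p,190],down(-.4646+np.pi))
x=st();print(x["eef_pos"],x["t"])
t=eyes.camera("top")[:,:,::-1];sd=eyes.camera("side")[:,:,::-1]
cv2.imwrite("pics/top2.png",t);cv2.imwrite("pics/side2.png",sd)
a=cv2.resize(t[155:215,290:370],None,fx=7,fy=7,interpolation=2)[:300,:400] if 0 else cv2.resize(t[160:210,300:380],None,fx=5,fy=5,interpolation=2)
b=cv2.resize(sd[165:215,305:385],None,fx=5,fy=5,interpolation=2)
c=cv2.resize(t[180:240,420:500],(400,300),interpolation=2);d=cv2.resize(sd[220:280,370:450],(400,300),interpolation=2)
cv2.imwrite("pics/m5.png",np.vstack([np.hstack([a,b]),np.hstack([c,d])]))
E
```

```text
119.7 (119.2, -0.7, 55.4) [ 0.2 -5.4 -4.3] [-0.11 -1.54 -0.16]
(119.6, -0.2, 56.0) [ 0.6  0.6 -0.4] 28.0417
[ 480.15005473 -354.41963739  189.32981596] 30.2
```

View pics/m5.png

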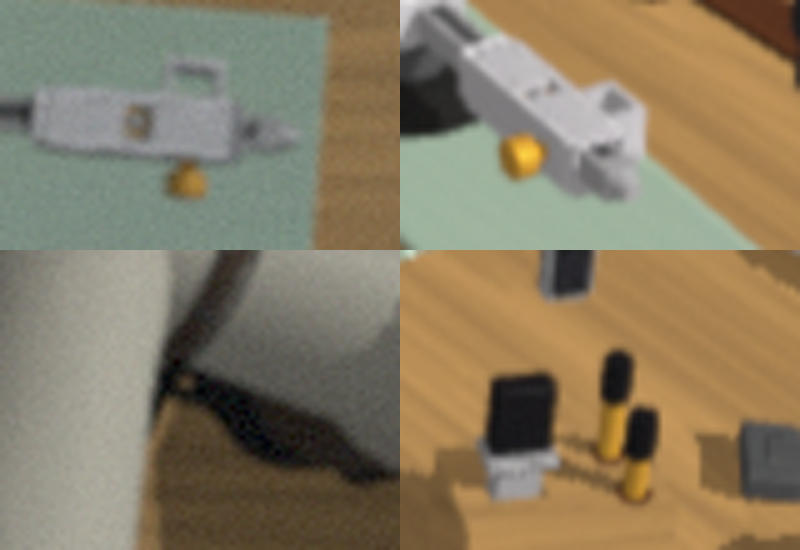

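```bash
cat > pf.py <<'E'
from h import *
def hull(n,x,y,yaw,w,d,z0,z1):
    c,s=np.cos(yaw),np.sin(yaw)
    P=[[x+c*a*w/2-s*b*d/2,y+s*a*w/2+c*b*d/2,z] for a in(-1,1) for b in(-1,1) for z in(z0,z1)]
    return cv2.convexHull(proj(n,P).astype(np.float32))[:,0]
def rend(n,h,k=8):
    m=np.zeros((400*k,640*k),np.uint8);cv2.fillPoly(m,[((h+.5)*k).astype(np.int32)],255);return cv2.resize(m,(640,400),interpolation=cv2.INTER_AREA)/255.
boxes={"top":(433,203,452,222),"side":(383,240,406,263)};soft={}
for n,(x0,y0,x1,y1) in boxes.items():
    g=cv2.imread(f"pics/{n}0.png").max(2).astype(float);m=np.zeros_like(g)
    lo,hi=25,110;m[y0:y1,x0:x1]=np.clip((hi-g[y0:y1,x0:x1])/(hi-lo),0,1)
    soft[n]=m;print(n,m.sum());print(g[y0:y1,x0:x1].astype(int)[::2,::2])
from scipy.optimize import minimize
def cost(p): return sum(((cv2.GaussianBlur(rend(n,hull(n,*p[:2]*1,p[2]/50,30,14,82,122),4),(0,0),.7)-soft[n])**2).sum() for n in soft)
best=min((minimize(cost,[481+a,-355,-.46*50],method="Nelder-Mead",options=dict(initial_simplex=np.array([481+a,-355,-23])+np.array([[0,0,0],[4,0,0],[0,4,0],[0,0,5]]))) for a in(-3,3)),key=lambda r:r.fun)
print(best.x,best.x[2]/50,best.fun)
# head check
hc=bar(97.3,-.6);print("head c",hc)
c,s=np.cos(BY),np.sin(BY)
for nm,l in(("win",(0,0)),("slot",(-31,-26.5)),("a+",(62,18)),("a-",(62,-18)),("b+",(-62,18)),("b-",(-62,-18))):
    P=[hc[0]+c*l[0]-s*l[1],hc[1]+s*l[0]+c*l[1],87];t=proj("top",P)[0];q=proj("side",P)[0]
    print(nm,np.round(P,1),"crop top",((t-[300,160]+.5)*5).round(),"side",((q-[305,165]+.5)*5+[400,0]).round())
E
python3 pf.py
```

```text
top 114.30588235294117
[[ 73  97 133 122 104  94  83  85 106 124]
 [ 76 110 105  89  88  91  97 110 120 126]
 [ 96  99  94  90  86  97  90  72  68  71]
 [106 102 112 110  94  80  33  10  26  25]
 [101  95 105  91  73  62  16   7  31  42]
 [ 99  94  92  81  77  37  19  21  27  78]
 [ 93  93  89  72  74  25  19  28  44 115]
 [ 96  91  87  92  98  85  71  85 103 121]
 [ 86  92  97 116 137 127 119 132 135 104]
 [ 78  79  98 130 130 133 125 136 131  92]]
side 178.95294117647057
[[169 171 174 171 167 163 168 173 174 180 184 187]
 [177 171 169 172 172 169 164 167 172 175 178 184]
 [183 179 173 149 142 135 131 103 116 169 175 178]
 [175 180 159  42  35  29  27  27  35 123 173 175]
 [181 175 150  20  33  34  36  35  35 106 168 172]
 [184 182 124  20  27  26  27  24  29 114 174 171]
 [181 181 116  23  26  26  26  25  31 139 170 174]
 [185 180  85  21  27  28  26  26  34 155 168 170]
 [171 174  69  23  24  24  26  26  41 163 163 156]
 [160 124  52  23  26  26  25  25  44 147 127 120]
 [126 118  90  43  53  66  85 106 121 167 173 148]
 [121 118 122 150 160 158 153 144 162 147 129 159]]
[ 481.08333333 -356.58333333  -17.34027778] -0.3468055555555555 57.407360684455284
head c [563.49212223 -14.14394012]
win [563.5 -14.1  87. ] crop top [138. 121.] side [540.  87.]
slot [587.7 -46.9  87. ] crop top [194.  81.] side [609.  99.]
a+ [549.9  49.   87. ] crop top [ 30. 144.] side [457.  48.]
a- [585.8  46.4  87. ] crop top [35. 84.] side [509.  31.]
b+ [541.2 -74.7  87. ] crop top [241. 159.] side [574. 147.]
b- [577.1 -77.3  87. ] crop top [245.  99.] side [628. 129.]
```

```bash
sed -i 's/lo,hi=25,110/lo,hi=(30,75) if n=="top" else (35,140)/; s/print(n,m.sum());print.*/print(n,m.sum())/' pf.py; python3 pf.py | sed -n 1,3p; python3 - <<'E'
from h import *
y=-.43+np.pi;p=[481,-356]
arm.movep([*p,150],down(y));arm.servo_line([*p,88],v=100);print(F(),st()["eef_pos"])
fingers.gripper_close();arm.pause(.1);s=st();print(s["grip_width"],s["eef_pos"],F())
arm.servo_line([*p,215],v=200);arm.pause(.1);s=st();print(s["grip_width"],F(),np.round(s["ft_torque"],2),s["t"])
E
```

```text
top 65.3111111111111
side 205.0285714285714
[ 480.06980866 -357.51116224  -18.77178409] -0.3754356818283863 47.13498655649764
[-0.1  0.1  0.5] [ 481.6508662  -356.36139354   88.88399226]
12.90984230636952 [ 481.12540054 -356.09419073   88.26392085] [-0.   0.3  2. ]
13.374603634501124 [-0.4 -0.1 -0.8] [-0.02 -0.03  0.01] 32.9833
```

```bash
python3 - <<'E'
from h import *
p=[587.5,-46.9]
arm.movep([*p,215],down(BY+np.pi));arm.servo_line([*p,186],v=100);arm.pause(.2)
s=st();print(s["eef_pos"],s["grip_width"],s["t"])
sd=eyes.camera("side")[:,:,::-1];cv2.imwrite("pics/side3.png",sd);cv2.imwrite("pics/top3.png",eyes.camera("top")[:,:,::-1])
x,y,k=315,130,9
im=cv2.resize(sd[y:y+66,x:x+70],None,fx=k,fy=k,interpolation=2)
c,s_=np.cos(BY),np.sin(BY);e=np.array(s["eef_pos"])
def W(o,l): return [o[0]+c*l[0]-s_*l[1],o[1]+s_*l[0]+c*l[1],l[2]]
def poly(o,L,col):
    q=((proj("side",[W(o,l) for l in L])-[x,y]+.5)*k).astype(np.int32);cv2.polylines(im,[q],True,col,1)
hc=bar(97.3,-.6)
poly(hc,[(62,18,87),(62,-18,87),(-62,-18,87),(-62,18,87)],(0,0,255))
poly(hc,[(-13,-18,87),(-13,-40,87),(-48,-40,87),(-48,-18,87)],(0,0,255))
poly(hc,[(-18.5,-18,87),(-18.5,-35,87),(-43.5,-35,87),(-43.5,-18,87)],(0,255,0))
w=e[2]-88.2
poly(e,[(11,7,w+42),(11,-7,w+42),(-11,-7,w+42),(-11,7,w+42)],(255,0,0))
poly(e,[(17,11.5,w+82),(17,-11.5,w+82),(-17,-11.5,w+82),(-17,11.5,w+82)],(255,0,0))
cv2.imwrite("pics/m6.png",im)
E
```

```text
[587.95665422 -47.04074132 186.83714489] 13.37018236061651 34.8667
```

View pics/m6.png

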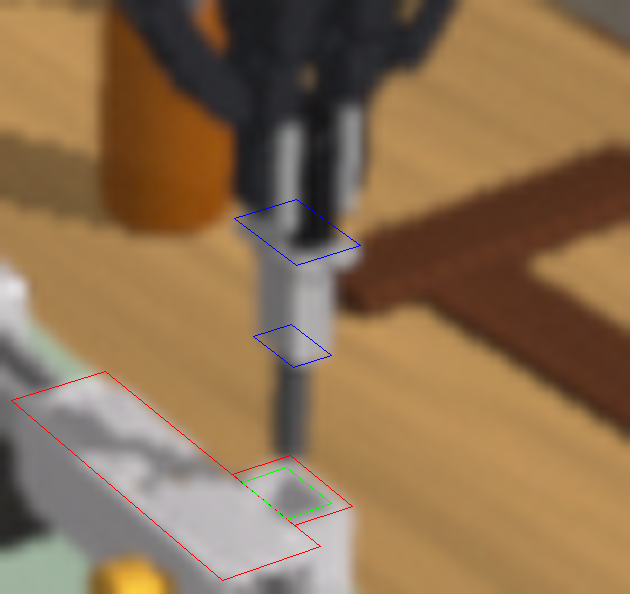

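```bash
cat >> h.py <<'E'
def creep(p,z0,z1,dz,lim=6,v=40):
    for z in np.arange(z0,z1-1e-6,-dz):
        arm.servo_line([*p,z],v=v);arm.pause(.05);x=st();f=fl();print(round(z,1),sn(x["eef_pos"]),f,np.round(x["ft_torque"],2))
        if f[2]>lim: print("STOP");break
    print("t",x["t"])
E
python3 - <<'E'
from h import *
p=[587.6,-46.9]
creep(p,170,136,17,v=100)
creep(p,133,117,2,lim=4)
E
```

```text
170.0 (66.3, -27.0, 170.0) [ 0.4  0.  -0.6] [-0.1  -0.02 -0.01]
153.0 (66.3, -27.2, 153.3) [-0.8  0.6 -1.9] [0.01 0.04 0.01]
136.0 (66.3, -27.2, 136.4) [ 0.4 -0.2 -1. ] [ 0.06 -0.02 -0.04]
t 36.0583
133.0 (66.3, -27.1, 133.2) [-0.1  0.9 -1. ] [-0.01 -0.01  0.  ]
131.0 (66.3, -26.9, 131.0) [-0.2 -0.  -2.4] [0.02 0.02 0.02]
129.0 (66.3, -26.9, 128.9) [ 0.3  0.4 -1.8] [-0.01  0.   -0.03]
127.0 (66.3, -26.9, 126.9) [-0.4  0.2 -1. ] [-0.01  0.04 -0.05]
125.0 (66.3, -26.9, 124.9) [ 0.2 -0.3 -1.1] [-0.03 -0.03  0.03]
123.0 (66.3, -26.9, 122.9) [-0.2  0.5 -0.5] [-0.01  0.02  0.03]
121.0 (66.3, -26.9, 120.9) [-0.3  0.5 -1.4] [-0.07 -0.04 -0.02]
119.0 (66.3, -26.9, 118.9) [-0.1  0.4 -1.4] [0.03 0.03 0.01]
117.0 (66.3, -26.9, 116.9) [ 0.3  0.6 -0.5] [ 0.01  0.03 -0.03]
t 38.7583
```

The shank has entered without touching; lower until the collar meets the head.

```bash
python3 - <<'E'
from h import *
p=[587.6,-46.9]
creep(p,113,105,4,lim=4)
creep(p,102,97,.7,lim=2)
s=st();fingers.open_gripper();arm.pause(.2);print(st()["eef_pos"],fl())
e=s["eef_pos"];arm.servo_line([*p,e[2]+90],v=150)
arm.movep([420,-250,300],down(BY+np.pi))
x,y=300,140;sd=eyes.camera("side")[:,:,::-1][y:y+80,x:x+90];t=eyes.camera("top")[:,:,::-1][150:230,290:380]
cv2.imwrite("pics/m7.png",np.hstack([cv2.resize(a,None,fx=4.4,fy=4.4,interpolation=2) for a in(sd,t)]));print(st()["t"],st()["eef_pos"])
E
```

```text
113.0 (66.3, -26.8, 112.8) [-0.6 -0.4 -0.8] [ 0.05 -0.02  0.04]
109.0 (66.3, -26.8, 108.8) [-0.2  0.2 -1.4] [ 0.    0.05 -0.02]
105.0 (66.3, -26.9, 104.8) [-0.3 -0.8 -1.7] [ 0.01  0.01 -0.02]
t 39.6583
102.0 (66.3, -26.9, 101.9) [ 0.3 -0.1 -1.3] [-0.01  0.02  0.03]
101.3 (66.3, -27.0, 101.3) [ 0.2  0.7 -0.8] [ 0.04 -0.   -0.04]
100.6 (66.3, -26.9, 100.6) [-0.2 -0.7 -1.2] [ 0.02 -0.01  0.02]
99.9 (66.3, -26.9, 99.9) [-0.5  0.  -1.2] [-0.04  0.01 -0.02]
99.2 (66.3, -26.9, 99.1) [-0.4 -0.5 -1.1] [-0.01 -0.   -0.04]
98.5 (66.3, -27.0, 98.5) [ 0.4 -0.  -1. ] [-0.02 -0.01  0.02]
97.8 (66.3, -27.1, 98.3) [-0.1 -0.5  2.9] [ 0.03  0.31 -0.02]
STOP
t 41.7583
[587.58934755 -46.90206622  97.81287692] [1.  0.8 0.7]
44.6 [ 420.65898873 -249.24630138  298.92977855]
```

View pics/m7.png

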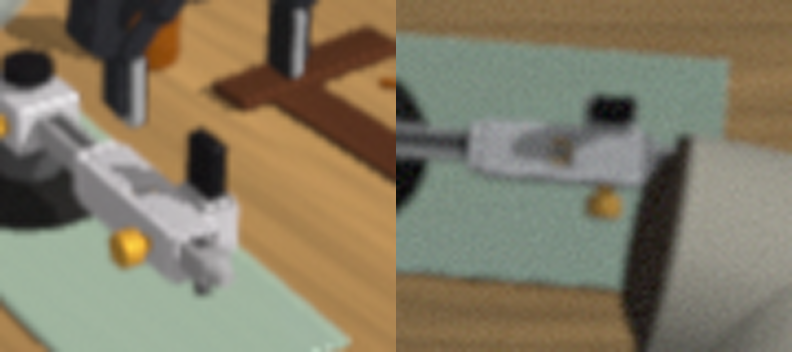

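```bash
python3 -c "
from rig import *
print(workorder.hand_in())"
```

```text
the job is handed in; nothing more can be done
None
```

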